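# Rock out a stuck port plug and stand it on its head

### The job

The wedge-shaped grey plug is jammed in the port of the aluminium housing: work it loose by rocking its head side to side, towards one rubber jaw and then the other, while lifting, and do not heave the heavy housing up with it. Lay the plug down on its side on the bench and let go, then take it again another way and stand it upside down, on the flat top of its square head with the taper pointing up, on the wooden block, ready for greasing. Leave the other things on the bench where they are.

Things in the scene. Friction and masses are not known exactly. Their poses are not given: they have to be found in the camera images.
- port (a point): Centre of the port's mouth in the top of the aluminium housing (130 x 120 mm, on a fixed steel plate 170 x 150 x 8 mm), 86 mm above the bench. z up, y along the line through the two rubber jaws, x along the jaws. The port is a 54 x 54 mm square pocket, 46 mm deep; the plug stands on its floor, and its walls stop the plug from leaning along x (2 mm of play).
- jaws (a point): Midway between the jaws' noses, 21 mm below the mouth; axes as the port's. The jaws (at +y and -y) sit in grooves of the plug and ride up and apart, stiffly, only as their side of it is raised; each lets go when about 10 mm up. Pulled straight both hold, 40 to 55 N. Leaning the head to and fro along y (0.1 to 0.2 rad, 6 to 18 N) raises one jaw at a time: some 3 mm of lift a swing.
- housing (a joint): How far the housing has been lifted off its rubber feet, m; 0 = standing on them. It can only move straight up, weighs 3 kg with its jaws (so 30 N lifts it) and sinks back by its weight.
- plug_center (a point): Centre of the grey plug, 120 mm long, 0.17 to 0.35 kg; z runs from narrow end to head (up when seated; x, y as the port's). Its lower 60 mm is a wedge, 50 mm wide along x (parallel faces), 30 mm along y at the narrow end, widening to 45 mm, a groove across each slope; then an 18 mm neck, 42 x 32 mm, and the head. The ends are 60 mm from this point, 100 mm above the bench when seated.
- plug_head (a point): Centre of the plug's square head, 50 x 50 mm and 42 mm long, with a flat top; 39 mm along +z from the plug's centre, 21 mm below the flat top; axes as the plug's. 139 mm above the bench when seated.
- block_top (a point): Centre of the top face of the loose softwood block, 62 (x) x 140 (y) mm, 35 mm high, lying flat on the bench, 0.6 kg.
- masking_roll: Bystander: roll of masking tape lying flat, 97 mm across, 25 mm high; origin at the centre of its underside.
- glasses_case: Bystander: black spectacle case, 150 mm long (y), 61 mm wide (x), 45 mm high; origin at the centre of its underside.
- nippers: Bystander: side cutters with black handles lying flat, 151 mm long (x), 56 mm wide, 14 mm high; origin at the centre of the underside.

How it is judged:
On the way, in this order (a step that is already met when the one before it is completed fails the run):
1. the plug, still in the port, has been leaned towards one jaw (+y side) (y of plug_center in the frame of port above 0.002 m and z of plug_center in the frame of port below 0.03 m and angle between plug_center's own z axis and vertical above 0.06 rad).
2. the plug, still in the port, has been leaned towards the other jaw (-y side) (y of plug_center in the frame of port below -0.002 m and z of plug_center in the frame of port below 0.03 m and angle between plug_center's own z axis and vertical above 0.06 rad).
3. the plug lies on its side on the bench, let go (angle between plug_center's own z axis and vertical between 1.3 and 1.84 rad and height (world z) of plug_center below 0.04 m and contact force between plug and the fingers below 0.05 N), for 0.2 s.
At the end, for the whole second after the job is handed in: The plug stands at rest upside down on the wooden block: its axis within 0.1 rad of vertical with the head below, its centre above the block's top face and 55 to 65 mm over it; the block lies flat on the bench and the housing stands on its feet (angle between plug_center's own z axis and vertical above 3.04 rad and x of plug_center in the frame of block_top between -0.031 and 0.031 m and y of plug_center in the frame of block_top between -0.07 and 0.07 m and z of plug_center in the frame of block_top between 0.055 and 0.065 m and angle between block_top's own z axis and vertical below 0.1 rad and height (world z) of block_top below 0.04 m and linear speed of plug below 0.02 m/s and value of joint housing below 0.003 m); the robot touches nothing.
It fails at once if the housing is heaved more than 8 mm off its feet (value of joint housing above 0.008 m).
It fails at once if a bystander (masking tape, spectacle case, side cutters) is moved more than 30 mm (distance of any of masking_roll, glasses_case, nippers from where it was at the start of the episode above 0.03 m).
It also fails if it takes over 72 s, if anything falls off the work surface, if the arm or the gripper's body presses on something with over 40 N, if the wrist force passes 120 N, or if a joint passes its speed limit or range.

### The arm

A 6-joint arm with a two-finger parallel gripper is mounted at the origin on a cart in front of the work surface, level with it; the furniture and walls round the work are solid. World frame = base frame: x ahead of the robot, y to its left, z up, the work surface at z = 0. Lengths are in m, angles in rad, forces in N, time in s.
With the tool pointing down it reaches from about 0.35 to 0.975 m from the base axis. Payload 4.9 kg.
Tool frame: the origin (TCP) lies at the very end of the fingers, on their centre line; the grasp point (between the pads) lies 19 mm behind it; z points along the fingers, y is the line along which they close (so a half turn about z gives the same grasp; the last joint's range is limited). The gripper opens to 85 mm and grips with 20 to 120 N. Pads are 22 mm wide; open, the fingers measure 114 mm over their backs; the gripper's body (76 mm by 85 mm) begins 54 mm behind the grasp point. The pads swing forward as they close: fully open they stand 13 mm farther back than shut.
Start: joints at [-1.37, 0.053, 1.613, -0, 1.476, -0.119], TCP at [0.196, -0.593, 0.231] pointing down, gripper open.
Joint ranges: [-3.01, 3.01], [-1.01, 2.22], [0.06, 2.58], [-1.02, 4.17], [0.09, 2.62], [-3.14, 3.14]. Speed limits (rad/s): [2.57, 2.57, 3.14, 3.14, 3.14, 3.14].

### API

Orientations are given as a rotation vector (axis times angle).
In Python, from station import ctrl, imaging gives the robot as it stands.
- The arm moves only by the tool play_rows, never from a script. Its argument "series" is a list of rows, each a list of 3 entries, a list of its own where there are three numbers: the opening, from 0 (shut) to 1 (fully open), then the shift along the tool's x, y, z each as a share of 0.05 m, from -1 to 1, then the turn, a rotation vector about the tool's x, y, z each as a share of 8 degrees, from -1 to 1. In form: [[grip, [dx, dy, dz], [ax, ay, az]], ...]. A call has 1 to 8 rows; each row shifts and turns the commanded pose from where the row before left it, along the tool's axes as they then stand; what a row does not reach is not made up. A row lasts 1/8 s, in which the tool goes at most 62.5 mm and 10.7 degrees, less where a joint would pass 70% of its speed; a pose out of reach is approached as far as the arm can. A call with a number of a shift or a turn outside -1 to 1 is refused whole. A call with a gripper value outside its range is refused whole. The fingers move at their own pace and stop on an object; "force" is the grip in N (left out, the last holds). Time passes only in rows, so rows that do not move let the fingers close. It gives the time, the measured TCP pose, the force, the opening and the grip force at its end, in the units of the state.
- ctrl.get_obs(): the state, without advancing time (a new reading comes with each control period).
- imaging.get_image(name): name is "side" or "top" or "wrist"; returns a dict with "color" (400x640x3 uint8, blue, green, red), "fx", "fy", "cx", "cy" (pixels), "extrinsics" (4x4, takes a point from world to camera coordinates); the wrist camera has in their place "hand_eye" (4x4, takes a point from camera to tool coordinates, whose origin is the TCP and whose axes are the flange's). Camera axes: x right, y down, z forward; pixel columns grow to the right and rows downward; lengths in m; the calibration is good to about 2 mm. A picture is of the moment at which its call begins: read the wrist's pose just before it. There is no depth.
- ctrl.finish_job(): hands the job in; it is judged then, once.
The state is a dict: "t": time; "q": joint angles; "dq": joint speeds; "effort": joint torques, N m; "tool_pos": TCP position; "tool_rot": TCP orientation; "contact_force": force on the tool from outside, world axes, zero at the start; "wrist_torque": the same for the moment, N m; "opening": finger opening in m; "grip_force": force on a finger pad.
Only numpy, scipy, OpenCV 4.12 (cv2) and the standard library are available. Lean on these libraries where they do the work, as an engineer would, in place of code of your own. Each camera call takes 0.05 s, during which the arm holds its last target. There are 200 camera calls.

## Working session

There is one attempt and no reset: what is moved stays moved. The work goes in short steps, Python scripts to look and compute and a tool call to move; the robot and the scene stay as the last step left them, time stands still between calls to the robot, and variables do not carry over. Pictures are saved under pics/ and viewed, at most 10 in all, crops included, and the job is handed in when it is done.

Besides the shell and the picture viewer there is one more tool, called after "Call:" as name([rows], argument=value, ...), one row to a line, values as JSON. play_rows: Moves the arm, as the interface text tells. Shift numbers are shares of 0.05 m and turn numbers shares of 8 degrees, none past 1 either way. Its arguments: {"type":"object","properties":{"series":{"type":"array"},"force":{"type":"number"}},"required":["series"]}

```bash
ls; mkdir -p pics
cat > h.py <<'E'
import numpy as np, cv2
from scipy.spatial.transform import Rotation as R
from station import ctrl, imaging
def snap(n,f=None):
    o=ctrl.get_obs(); im=imaging.get_image(n)
    K=np.array([[im['fx'],0,im['cx']],[0,im['fy'],im['cy']],[0,0,1.]])
    if 'extrinsics' in im: T=np.linalg.inv(np.array(im['extrinsics']))
    else:
        W=np.eye(4); W[:3,:3]=R.from_rotvec(o['tool_rot']).as_matrix(); W[:3,3]=o['tool_pos']; T=W@np.array(im['hand_eye'])
    if f: cv2.imwrite('pics/'+f,im['color'])
    return im['color'],K,T
def ray(K,T,p):
    d=T[:3,:3]@np.linalg.solve(K,[p[0],p[1],1.]); return T[:3,3],d/np.linalg.norm(d)
def onz(K,T,p,z):
    c,d=ray(K,T,p); return c+d*(z-c[2])/d[2]
def tri(rs):
    A=np.zeros((3,3)); b=np.zeros(3)
    for c,d in rs:
        P=np.eye(3)-np.outer(d,d); A+=P; b+=P@c
    x=np.linalg.solve(A,b); return x,[np.linalg.norm((np.eye(3)-np.outer(d,d))@(x-c)) for c,d in rs]
def proj(K,T,X):
    p=T[:3,:3].T@(np.array(X)-T[:3,3]); p=K@p; return p[:2]/p[2]
E
python3 - <<'E'
from h import *
for n in ['top','side']:
    c,K,T=snap(n,n+'0.png'); print(n,K[0,0],K[:2,2],T.round(3).tolist())
o=ctrl.get_obs(); print(o)
a=cv2.imread('pics/top0.png');b=cv2.imread('pics/side0.png')
E
```

```text
pics
top 403.08110895479535 [321.4090268 201.3742164] [[-0.008, -0.992, 0.124, 0.381], [-1.0, 0.006, -0.011, -0.091], [0.011, -0.124, -0.992, 1.274], [0.0, 0.0, 0.0, 1.0]]
side 373.8149774567201 [320.82760204 196.50060175] [[-0.99, -0.066, 0.124, 0.378], [-0.14, 0.397, -0.907, 0.901], [0.011, -0.915, -0.402, 0.523], [0.0, 0.0, 0.0, 1.0]]
{'t': 0.1, 'q': array([-1.37000317e+00,  5.32924232e-02,  1.61416764e+00,  2.96536266e-05,
        1.47599248e+00, -1.19007645e-01]), 'dq': array([ 1.06080437e-03,  1.78800464e-05, -3.33827183e-03,  3.80418646e-05,
       -2.03783700e-03, -2.10407815e-04]), 'effort': array([ 1.67298771e-03, -3.94897091e+01, -3.71365678e+01, -5.09522135e-05,
        3.85259773e-03, -1.31397306e-05]), 'tool_pos': array([ 0.19637616, -0.59275239,  0.23017843]), 'tool_rot': array([-3.09968070e+00, -4.99903525e-01,  7.30645297e-05]), 'contact_force': array([ 0.67547406,  0.55465669, -0.06042902]), 'wrist_torque': array([-0.02547978,  0.00912266,  0.02678237]), 'grip_force': 0.0, 'opening': 0.08536841592716314}
```

View pics/top0.png

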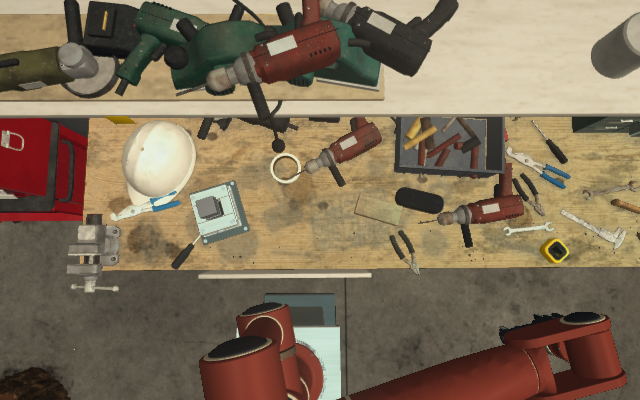

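View pics/side0.png

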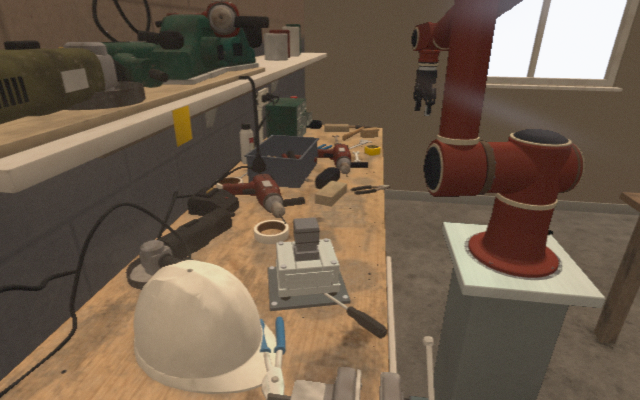

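The top view shows the housing around (218,212), with the plug head at (209,206), the block at (379,209), the case at (419,201), the tape at (286,167) and the nippers at (405,252). The side view shows the head at (307,232) and the block at (331,193). I'll enlarge both around the housing and the block.

Run:
```python
import cv2,numpy as np
a=cv2.imread('pics/top0.png');b=cv2.imread('pics/side0.png')
f=lambda i,x,y,w,h,s:cv2.resize(i[y:y+h,x:x+w],None,fx=s,fy=s,interpolation=cv2.INTER_CUBIC)
A=f(a,180,170,80,80,5);B=f(b,265,210,80,80,5);C=f(a,340,170,100,50,4);D=f(b,300,150,100,50,4)
cv2.imwrite('pics/crop1.png',np.vstack([np.hstack([A,B]),np.hstack([C,D])]))
```

```text
(no output)
```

View pics/crop1.png

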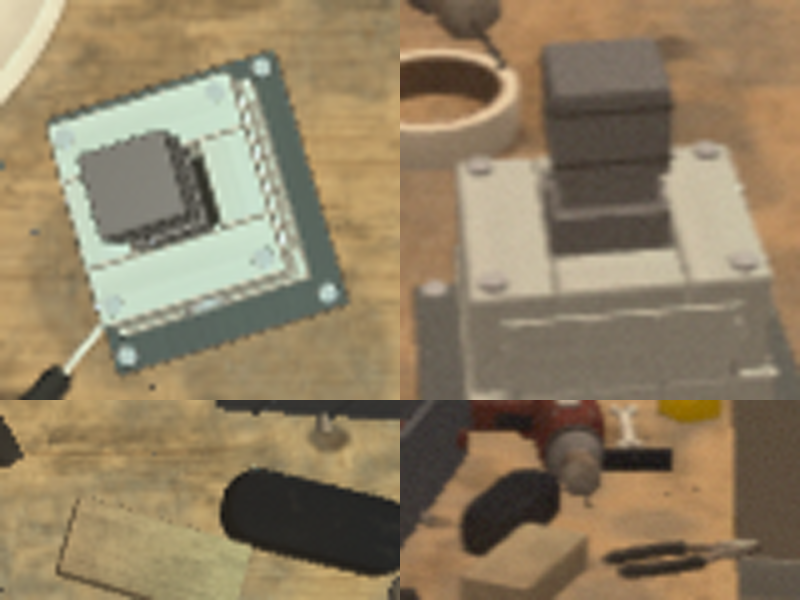

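The crops show the head's top face, centred near (206.6,207.4) in the top view and (306,224.4) in the side view. The jaw strip runs image-right and slightly up, and the block is partly covered by its own side in the side view.

Run:
```python
from h import *
import json
def KT(n):
    im=imaging.get_image(n);K=np.array([[im['fx'],0,im['cx']],[0,im['fy'],im['cy']],[0,0,1.]]);return K,np.linalg.inv(np.array(im['extrinsics']))
t=KT('top');s=KT('side')
np.savez('cams.npz',tK=t[0],tT=t[1],sK=s[0],sT=s[1])
X,e=tri([ray(*t,(206.6,207.4)),ray(*s,(306,224.4))]);print('headtop',X,e)
c=lambda u,v:(180+u/5,170+v/5)
q=np.array([onz(*t,c(*p),.16)[:2] for p in [(78,157),(165,131),(187,215),(103,243)]]);print(q.round(3),np.linalg.norm(np.diff(q,axis=0),axis=1))
a=onz(*t,c(65,178),.086)-onz(*t,c(238,130),.086);b=onz(*t,c(93,267),.086)-onz(*t,c(265,217),.086)
print('port y dir deg',np.degrees(np.arctan2(a[1],a[0])),np.degrees(np.arctan2(b[1],b[0])))
d=lambda u,v:(340+u/4,170+(v-400)/4)
for p,z in [((78,498),.035),((58,572),.035),((252,545),.035)]: print('block',onz(*t,d(*p),z).round(3))
for n,p,z in [('tape',(286,167),.025),('case',(419,201),.04),('case l',(396,194),.03),('case r',(443,206),.03),('nip',(405,252),.01),('screwdriver',(182,255),.02),('drilltip',(420,222),.05),('benchfront',(280,275),0),('shelf',(280,115),.3)]: print(n,onz(*t,p,z).round(3))
```

```text
headtop [0.50431903 0.21640061 0.15311493] [np.float64(0.0016204231998774251), np.float64(0.0016204231998775704)]
[[0.522 0.246]
 [0.536 0.198]
 [0.489 0.184]
 [0.474 0.23 ]] [0.04989708 0.04889364 0.04837075]
port y dir deg 105.44880359701655 106.04930741925612
block [ 0.556 -0.224  0.035]
block [ 0.499 -0.207  0.035]
block [ 0.519 -0.358  0.035]
tape [0.647 0.006 0.025]
case [ 0.534 -0.407  0.04 ]
case l [ 0.558 -0.338  0.03 ]
case r [ 0.519 -0.484  0.03 ]
nip [ 0.378 -0.365  0.01 ]
screwdriver [0.374 0.324 0.02 ]
drilltip [ 0.469 -0.405  0.05 ]
benchfront [0.31  0.025 0.   ]
shelf [ 0.721 -0.     0.3  ]
```

The head triangulates to (0.505, 0.216) with its top at about 0.153, and its sides measure 49–50 mm. Port yaw is about 15.7° and the block centre is about (0.51, −0.283). These fit the given sizes, so I'll go above the plug.

Call:
play_rows([
  [1, [0.68, -0.84, -0.04], [0, 0, 0]],
  [1, [0.68, -0.84, -0.04], [0, 0, 0]],
  [1, [0.68, -0.84, -0.04], [0, 0, 0]],
  [1, [0.68, -0.84, -0.04], [0, 0, 0]],
  [1, [0.68, -0.84, -0.04], [0, 0, 0]],
  [1, [0.68, -0.84, -0.04], [0, 0, 0]],
  [1, [0.68, -0.84, -0.04], [0, 0, 0]],
  [1, [0.68, -0.84, -0.04], [0, 0, 0]],
])

```text
t: 1.2
tool_pos: [0.3493, -0.1871, 0.2473]
tool_rot: [3.101, 0.499, 0.001]
contact_force: [1.4, -0.1, 0.2]
opening: 0.0854
grip_force: 0.0
```

```bash
cat >> h.py <<'E'
import json
def log():
    o=ctrl.get_obs(); open('log.jsonl','a').write(json.dumps([list(map(float,o[k])) for k in('q','tool_pos','tool_rot')])+'\n'); return o
E
python3 - <<'E'
from h import *
o=log();print(o['q'].round(3),o['tool_pos'].round(3),o['tool_rot'].round(3))
E
```

```text
[-0.68  -0.553  2.088  0.     1.605  0.571] [ 0.349 -0.187  0.247] [3.101e+00 4.990e-01 1.000e-03]
```

Call:
play_rows([
  [1, [0.68, -0.84, -0.04], [0, 0, 0]],
  [1, [0.68, -0.84, -0.04], [0, 0, 0]],
  [1, [0.68, -0.84, -0.04], [0, 0, 0]],
  [1, [0.68, -0.84, -0.04], [0, 0, 0]],
  [1, [0.68, -0.84, -0.04], [0, 0, 0.33]],
  [1, [0.68, -0.84, -0.04], [0, 0, 0]],
  [1, [0.68, -0.84, -0.04], [0, 0, 0]],
  [1, [0.68, -0.84, -0.04], [0, 0, 0]],
])

```text
t: 2.2
tool_pos: [0.5089, 0.2147, 0.2632]
tool_rot: [3.112, 0.429, 0.0]
contact_force: [0.3, -0.5, 0.3]
opening: 0.0855
grip_force: 0.0
```

Run:
```python
from h import *
o=log();print(o['t'],o['q'].round(3),o['tool_pos'].round(3),o['tool_rot'].round(3))
c,K,T=snap('wrist','w1.png'); np.savez('w1.npz',K=K,T=T); print(T.round(3))
```

```text
2.2 [ 0.265 -0.138  1.745 -0.     1.535  1.561] [0.509 0.215 0.263] [3.112 0.429 0.   ]
[[ 0.27  -0.924 -0.271  0.578]
 [-0.963 -0.259 -0.076  0.234]
 [ 0.     0.281 -0.96   0.406]
 [ 0.     0.     0.     1.   ]]
```

View pics/w1.png

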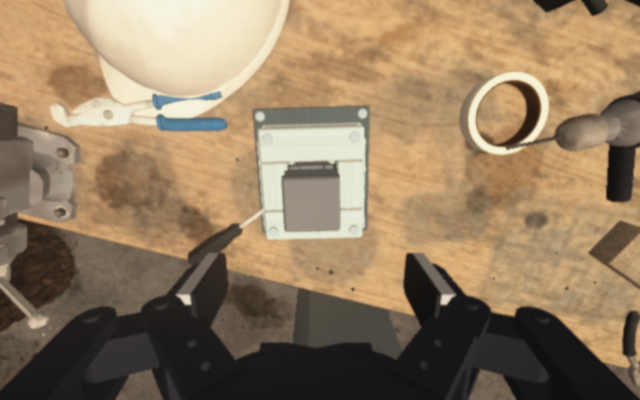

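The wrist view shows the head's top face with corners at about (283,178), (338,178), (340,230) and (285,232), square with the image. The screwdriver tip is by the housing's lower-left corner at (262,210).

Run:
```python
from h import *
w=np.load('w1.npz');C=np.load('cams.npz');t=(C['tK'],C['tT']);s=(C['sK'],C['sT']);w=(w['K'],w['T'])
p=[(283,178),(338,178),(340,230),(285,232)]
print(np.array([onz(*w,x,.16) for x in p]).round(3), onz(*w,np.mean(p,0),.16).round(4))
print(tri([ray(*t,(206.6,207.4)),ray(*s,(306,224.4)),ray(*w,np.mean(p,0))]))
a=onz(*w,(283,178),.16)-onz(*w,(285,232),.16);b=onz(*w,(338,178),.16)-onz(*w,(340,230),.16)
print([np.degrees(np.arctan2(v[1],v[0])) for v in(a,b)])
# kinematic fit
from scipy.optimize import least_squares
L=[json.loads(l) for l in open('log.jsonl')]
L.append([[-1.37000317,.0532924,1.61416764,2.9e-5,1.47599248,-.1190076],[.19637616,-.59275239,.23017843],[-3.0996807,-.4999035,7e-5]])
def Rz(a):return R.from_rotvec([0,0,a]).as_matrix()
def Ry(a):return R.from_rotvec([0,a,0]).as_matrix()
def fk(q,P):
    h,d,a2,a3,d4,L,a1=P
    A=Rz(q[0]); x=A@np.array([a1,d,h]); A=A@Ry(q[1]); x=x+A@np.array([0,0,a2]); A=A@Ry(q[2]); x=x+A@np.array([a3,0,d4])
    A=A@Rz(q[3])@Ry(q[4]); x=x+A@np.array([0,0,L]); A=A@Rz(q[5]); return x,A
f=lambda P:np.concatenate([fk(l[0],P)[0]-l[1] for l in L]+[0.001*(np.array(P)-[.4,.075,.45,0,.45,.25,0])])
r=least_squares(f,[.4,.075,.45,0,.45,.25,0]);print(r.x.round(4),r.fun[:-7].round(4))
for l in L: print((fk(l[0],r.x)[1].T@R.from_rotvec(l[2]).as_matrix()).round(3))
```

```text
[[0.522 0.246 0.16 ]
 [0.534 0.202 0.16 ]
 [0.49  0.187 0.16 ]
 [0.475 0.233 0.16 ]] [0.506  0.2169 0.16  ]
(array([0.50422797, 0.21643896, 0.15319325]), [np.float64(0.0016966326211257721), np.float64(0.0015466246495376816), np.float64(0.00016859173009501705)])
[np.float64(16.004237529491586), np.float64(19.04335913412109)]
[2.976e-01 7.420e-02 4.259e-01 9.240e-02 6.092e-01 3.419e-01 5.000e-04] [ 0.  0.  0.  0. -0. -0.  0.  0.  0.]
[[ 0. -1.  0.]
 [ 1.  0.  0.]
 [-0.  0.  1.]]
[[ 0. -1.  0.]
 [ 1.  0.  0.]
 [-0.  0.  1.]]
[[-0. -1. -0.]
 [ 1. -0.  0.]
 [-0. -0.  1.]]
```

Call:
play_rows([
  [1, [-0.07, -0.06, 0.7], [0, 0, 0]],
  [1, [0, 0, 0.7], [0, 0, 0]],
  [1, [0, 0, 0.7], [0, 0, 0]],
  [1, [0, 0, 0.7], [0, 0, 0]],
  [0.3, [0, 0, 0], [0, 0, 0]],
  [0.3, [0, 0, 0], [0, 0, 0]],
  [0.3, [0, 0, 0], [0, 0, 0]],
  [0.3, [0, 0, 0], [0, 0, 0]],
], force=100)

```text
t: 3.25
tool_pos: [0.5054, 0.2155, 0.1254]
tool_rot: [-3.111, -0.428, -0.005]
contact_force: [-0.5, 3.6, 3.2]
opening: 0.0486
grip_force: 104.7
```

Call:
play_rows([
  [0.3, [0, 0, 0], [0, 0, 0]],
  [0.3, [0, 0, 0], [0, 0, 0]],
])

```text
t: 3.5
tool_pos: [0.5054, 0.2155, 0.1253]
tool_rot: [-3.111, -0.429, -0.005]
contact_force: [-2.1, 2.3, 6.1]
opening: 0.0488
grip_force: 105.0
```

Call:
play_rows([
  [0.3, [0, -0.045, -0.015], [-0.27, 0, 0]],
  [0.3, [0, -0.045, -0.015], [-0.27, 0, 0]],
  [0.3, [0, -0.045, -0.015], [-0.27, 0, 0]],
  [0.3, [0, -0.045, -0.015], [-0.27, 0, 0]],
  [0.3, [0, 0, 0], [0, 0, 0]],
])

```text
t: 4.12
tool_pos: [0.5025, 0.2244, 0.1259]
tool_rot: [2.965, 0.409, 0.034]
contact_force: [2.0, 1.6, -1.7]
opening: 0.0488
grip_force: 104.9
```

Run:
```python
from h import *
o=log();print(o['contact_force'].round(1),o['wrist_torque'].round(2),o['tool_pos'].round(4)); M=R.from_rotvec(o['tool_rot']).as_matrix();print(M.round(3))
```

```text
[ 2.   1.6 -1.7] [ 1.32 -0.37  0.04] [0.5025 0.2244 0.1259]
[[ 0.963  0.268  0.043]
 [ 0.271 -0.952 -0.143]
 [ 0.002  0.149 -0.989]]
```

Call:
play_rows([
  [0.3, [0, 0.044, -0.018], [0.27, 0, 0]],
  [0.3, [0, 0.044, -0.018], [0.27, 0, 0]],
  [0.3, [0, 0.044, -0.018], [0.27, 0, 0]],
  [0.3, [0, 0.044, -0.018], [0.27, 0, 0]],
  [0.3, [0, 0.044, -0.018], [0.27, 0, 0]],
  [0.3, [0, 0.044, -0.018], [0.27, 0, 0]],
  [0.3, [0, 0.044, -0.018], [0.27, 0, 0]],
  [0.3, [0, 0.044, -0.018], [0.27, 0, 0]],
])

```text
t: 5.12
tool_pos: [0.5049, 0.207, 0.1275]
tool_rot: [-2.962, -0.407, 0.035]
contact_force: [9.7, 11.7, -25.9]
opening: 0.0489
grip_force: 106.9
```

```bash
cat > st.py <<'E'
from h import *
o=log();M=R.from_rotvec(o['tool_rot']).as_matrix();u=np.array([-.271,.963,0]);v=np.array([.963,.271,0])
print('t',o['t'],'F',o['contact_force'].round(1),'Tq',o['wrist_torque'].round(2),'y %.4f x %.4f z %.4f'%((o['tool_pos']-[.5054,.2155,0])@u,(o['tool_pos']-[.5054,.2155,0])@v,o['tool_pos'][2]),'lean y',(-M[:,2]@u).round(3),'lean x',(-M[:,2]@v).round(3),'q',o['q'].round(2))
E
python3 st.py
```

```text
t 5.125 F [  9.7  11.7 -25.9] Tq [ 0.92 -2.08 -0.16] y -0.0081 x -0.0028 z 0.1275 lean y -0.153 lean x 0.002 q [ 0.17 -0.05  1.9   0.16  1.31  1.43]
```

Call:
play_rows([
  [0.3, [0.04, -0.044, -0.014], [-0.27, 0, 0]],
  [0.3, [0, -0.044, -0.014], [-0.27, 0, 0]],
  [0.3, [0, -0.044, -0.014], [-0.27, 0, 0]],
  [0.3, [0, -0.044, -0.014], [-0.27, 0, 0]],
  [0.3, [0, -0.044, -0.014], [-0.27, 0, 0]],
  [0.3, [0, -0.044, -0.014], [-0.27, 0, 0]],
  [0.3, [0, -0.044, -0.014], [-0.27, 0, 0]],
  [0.3, [0, -0.044, -0.014], [-0.27, 0, 0]],
])

```text
t: 6.12
tool_pos: [0.5007, 0.2223, 0.131]
tool_rot: [2.962, 0.408, 0.019]
contact_force: [7.5, -1.4, -29.8]
opening: 0.0483
grip_force: 107.7
```

```bash
python3 st.py
python3 - <<'E'
from h import *
c,K,T=snap('side'); c=c[205:295,255:355]; cv2.imwrite('pics/s2.png',cv2.resize(c,None,fx=5,fy=5,interpolation=cv2.INTER_CUBIC))
E
```

```text
t 6.125 F [  7.5  -1.4 -29.8] Tq [ 1.38 -1.64  0.19] y 0.0079 x -0.0027 z 0.1310 lean y 0.151 lean x 0.008 q [ 0.36 -0.02  1.86 -0.16  1.32  1.7 ]
```

View pics/s2.png

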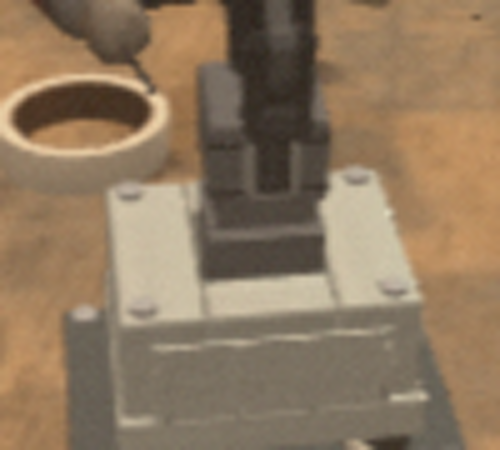

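The side view shows the head gripped and the plug raised by about 5 mm. The housing bolts are at the same pixels as before, (281,243) and (326,240), so the housing has not moved. I'll keep rocking.

Call:
play_rows([
  [0.3, [0.04, 0.044, -0.01], [0.27, 0, 0]],
  [0.3, [0, 0.044, -0.01], [0.27, 0, 0]],
  [0.3, [0, 0.044, -0.01], [0.27, 0, 0]],
  [0.3, [0, 0.044, -0.01], [0.27, 0, 0]],
  [0.3, [0, 0.044, -0.01], [0.27, 0, 0]],
  [0.3, [0, 0.044, -0.01], [0.27, 0, 0]],
  [0.3, [0, 0.044, -0.01], [0.27, 0, 0]],
  [0.3, [0, 0.044, -0.01], [0.27, 0, 0]],
])

```text
t: 7.18
tool_pos: [0.5066, 0.204, 0.1352]
tool_rot: [-2.97, -0.408, 0.047]
contact_force: [5.0, -3.8, -24.9]
opening: 0.0489
grip_force: 108.5
```

```bash
python3 st.py
```

```text
t 7.175 F [  5.   -3.8 -24.9] Tq [-1.45 -1.38 -0.09] y -0.0114 x -0.0019 z 0.1352 lean y -0.146 lean x 0.011 q [ 0.17 -0.05  1.89  0.15  1.33  1.43]
```

Call:
play_rows([
  [0.3, [0.04, -0.044, -0.01], [-0.27, 0, 0]],
  [0.3, [0, -0.044, -0.01], [-0.27, 0, 0]],
  [0.3, [0, -0.044, -0.01], [-0.27, 0, 0]],
  [0.3, [0, -0.044, -0.01], [-0.27, 0, 0]],
  [0.3, [0, -0.044, -0.01], [-0.27, 0, 0]],
  [0.3, [0, -0.044, -0.01], [-0.27, 0, 0]],
  [0.3, [0, -0.044, -0.01], [-0.27, 0, 0]],
  [0.3, [0, -0.044, -0.01], [-0.27, 0, 0]],
])

```text
t: 8.18
tool_pos: [0.502, 0.2212, 0.1367]
tool_rot: [2.958, 0.407, 0.007]
contact_force: [4.9, -5.6, -33.8]
opening: 0.0487
grip_force: 107.8
```

```bash
python3 st.py
```

```text
t 8.175 F [  4.9  -5.6 -33.8] Tq [ 0.52 -1.08 -0.09] y 0.0064 x -0.0017 z 0.1367 lean y 0.155 lean x 0.017 q [ 0.36 -0.02  1.85 -0.16  1.34  1.69]
```

```bash
cat >> h.py <<'E'
def hous():
    a=cv2.imread('pics/side0.png');c,K,T=snap('side');r=[]
    for x,y,w,h in [(276,238,10,11),(321,235,10,11),(280,262,60,22),(343,250,12,20)]:
        m=cv2.matchTemplate(cv2.resize(c[y-8:y+h+8,x-8:x+w+8],None,fx=8,fy=8,interpolation=cv2.INTER_CUBIC),cv2.resize(a[y:y+h,x:x+w],None,fx=8,fy=8,interpolation=cv2.INTER_CUBIC),cv2.TM_CCOEFF_NORMED)
        _,v,_,l=cv2.minMaxLoc(m);r.append(((l[0]/8-8),(l[1]/8-8),round(v,2)))
    return r
E
python3 - <<'E'
from h import *
print(hous()); C=np.load('cams.npz'); print(proj(C['sK'],C['sT'],(.5,.21,.086))-proj(C['sK'],C['sT'],(.5,.21,.096)))
E
```

```text
[(0.0, -1.0, 0.99), (0.125, -1.0, 0.99), (-0.125, -1.0, 1.0), (-0.125, 0.0, 0.98)]
[0.01448499 3.94023158]
```

The housing has lifted about 2.5 mm, so the next swings go without extra lift.

Call:
play_rows([
  [0.3, [0.02, 0.044, 0.01], [0.27, 0, 0]],
  [0.3, [0, 0.044, 0.01], [0.27, 0, 0]],
  [0.3, [0, 0.044, 0], [0.27, 0, 0]],
  [0.3, [0, 0.044, 0], [0.27, 0, 0]],
  [0.3, [0, 0.044, 0], [0.27, 0, 0]],
  [0.3, [0, 0.044, 0], [0.27, 0, 0]],
  [0.3, [0, 0.044, 0], [0.27, 0, 0]],
  [0.3, [0, 0.044, 0], [0.3, 0, 0]],
])

```text
t: 9.22
tool_pos: [0.509, 0.2047, 0.1407]
tool_rot: [-2.966, -0.409, 0.052]
contact_force: [-1.7, -4.6, -13.5]
opening: 0.049
grip_force: 110.6
```

```bash
python3 st.py; python3 -c "
from h import *
print(hous())"
```

```text
t 9.225 F [ -1.7  -4.6 -13.5] Tq [-2.03  0.11  0.25] y -0.0114 x 0.0005 z 0.1407 lean y -0.15 lean x 0.014 q [ 0.17 -0.05  1.88  0.15  1.35  1.43]
[(0.0, 0.0, 1.0), (0.0, 0.0, 1.0), (0.0, 0.0, 1.0), (0.125, 0.0, 0.98)]
```

Call:
play_rows([
  [0.3, [0.02, -0.044, 0], [-0.27, 0, 0]],
  [0.3, [0, -0.044, 0], [-0.27, 0, 0]],
  [0.3, [0, -0.044, 0], [-0.27, 0, 0]],
  [0.3, [0, -0.044, 0], [-0.27, 0, 0]],
  [0.3, [0, -0.044, 0], [-0.27, 0, 0]],
  [0.3, [0, -0.044, 0], [-0.27, 0, 0]],
  [0.3, [0, -0.044, 0], [-0.27, 0, 0]],
  [0.3, [0, -0.044, 0], [-0.27, 0, 0]],
])

```text
t: 10.28
tool_pos: [0.5061, 0.2245, 0.1455]
tool_rot: [2.966, 0.408, 0.015]
contact_force: [-6.8, -2.0, -3.8]
opening: 0.0488
grip_force: 111.6
```

```bash
python3 st.py; python3 -c "
from h import *
print(hous())"
```

```text
t 10.275 F [-6.8 -2.  -3.8] Tq [-0.06  1.7  -0.19] y 0.0085 x 0.0032 z 0.1455 lean y 0.147 lean x 0.01 q [ 0.36 -0.02  1.84 -0.15  1.35  1.69]
[(0.0, 0.0, 1.0), (0.0, 0.0, 1.0), (0.0, 0.0, 1.0), (0.0, 0.0, 0.98)]
```

Call:
play_rows([
  [0.3, [-0.02, 0.044, -0.02], [0.27, 0, 0]],
  [0.3, [-0.02, 0.044, -0.02], [0.27, 0, 0]],
  [0.3, [-0.02, 0.044, -0.02], [0.27, 0, 0]],
  [0.3, [0, 0.044, -0.02], [0.27, 0, 0]],
  [0.3, [0, 0, -0.05], [0, 0, 0]],
  [0.3, [0, 0, -0.05], [0, 0, 0]],
])

```text
t: 11.08
tool_pos: [0.5078, 0.2163, 0.1565]
tool_rot: [-3.109, -0.428, 0.007]
contact_force: [-3.1, -1.9, -6.0]
opening: 0.049
grip_force: 111.5
```

```bash
python3 st.py; python3 -c "
from h import *
print(hous())"
```

```text
t 11.075 F [-3.1 -1.9 -6. ] Tq [-0.39  0.81  0.09] y 0.0001 x 0.0025 z 0.1565 lean y -0.003 lean x 0.004 q [ 0.27 -0.06  1.85  0.    1.35  1.56]
[(0.0, 0.0, 1.0), (0.0, 0.0, 1.0), (0.0, 0.0, 1.0), (-0.125, 0.0, 0.98)]
```

Call:
play_rows([
  [0.3, [-0.03, 0, -0.15], [0, 0, 0]],
  [0.3, [0, 0, -0.3], [0, 0, 0]],
  [0.3, [0, 0, -0.4], [0, 0, 0]],
  [0.3, [0, 0, -0.4], [0, 0, 0]],
  [0.3, [0, 0, -0.4], [0, 0, 0]],
  [0.3, [0, 0, -0.4], [0, 0, 0]],
])

```text
t: 11.88
tool_pos: [0.5079, 0.216, 0.2617]
tool_rot: [-3.108, -0.428, -0.001]
contact_force: [1.0, -0.4, -2.5]
opening: 0.0483
grip_force: 111.6
```

```bash
python3 st.py
cat > kin.py <<'E'
from h import *
from scipy.optimize import least_squares
def rz(a):return R.from_rotvec([0,0,a]).as_matrix()
def ry(a):return R.from_rotvec([0,a,0]).as_matrix()
def fk(q,P):
    h,d,a2,a3,d4,L,a1=P
    A=rz(q[0]); x=A@np.array([a1,d,h]); A=A@ry(q[1]); x=x+A@np.array([0,0,a2]); A=A@ry(q[2]); x=x+A@np.array([a3,0,d4])
    A=A@rz(q[3])@ry(q[4]); x=x+A@np.array([0,0,L]); return x,A@rz(q[5]+np.pi/2)
Ls=[json.loads(l) for l in open('log.jsonl')]
Ls.append([[-1.37000317,.0532924,1.61416764,2.9e-5,1.47599248,-.1190076],[.19637616,-.59275239,.23017843],[-3.0996807,-.4999035,7e-5]])
P0=[.4,.075,.45,0,.45,.25,0]
r=least_squares(lambda P:np.concatenate([fk(l[0],P)[0]-l[1] for l in Ls]+[0.0003*(np.array(P)-P0)]),P0); P=r.x
lo=np.array([-3.01,-1.01,.06,-1.02,.09,-3.14]);hi=np.array([3.01,2.22,2.58,4.17,2.62,3.14])
def ik(x,M,q0,n=1):
    f=lambda q:np.concatenate([fk(q,P)[0]-x,.3*(R.from_matrix(M.T@fk(q,P)[1]).as_rotvec())])
    s=least_squares(f,np.clip(q0,lo+.02,hi-.02),bounds=(lo,hi)); return s.x,np.abs(s.fun).max()
E
python3 - <<'E'
from kin import *
print(P.round(4),np.abs(r.fun[:-7]).max())
q=np.array(ctrl.get_obs()['q'])
rng=np.random.default_rng(0)
# tool pointing dir d, closing axis horizontal perp
def pose(az,tilt,flip):
    d=np.array([np.cos(az)*np.sin(tilt),np.sin(az)*np.sin(tilt),-np.cos(tilt)]); y=np.array([-np.sin(az),np.cos(az),0])*flip
    return np.column_stack([np.cross(y,d),y,d])
for nm,pos in [('lay',(.45,-.05,.05)),('place',(.515,-.26,.06))]:
  for azd in (-90,-105,-75,-60,-30,0,30,60,90):
    for fl in(1,-1):
      res=[]
      for td in(-20,0,30,60,75,90):
        M=pose(np.radians(azd),np.radians(td),fl); best=None
        for q0 in [q]+[rng.uniform(lo,hi) for _ in range(5)]:
            s,e=ik(np.array(pos)+.015*M[:,2],M,q0)
            if best is None or e<best[1]: best=(s,e)
        res.append('%d:%s'%(td,np.round(best[0][3:],1).tolist() if best[1]<2e-3 else 'X'))
      print(nm,azd,fl,' '.join(res))
E
```

```text
t 11.875 F [ 1.  -0.4 -2.5] Tq [-0.01  0.   -0.01] y -0.0002 x 0.0025 z 0.2617 lean y -0.004 lean x -0.001 q [ 0.27 -0.14  1.75  0.    1.53  1.56]
[0.238  0.0742 0.4264 0.0957 0.6099 0.2795 0.    ] 1.6417575759986036e-07
lay -90 1 -20:[0.3, 1.3, -0.6] 0:[-0.0, 1.1, -0.3] 30:[-0.6, 1.1, 0.3] 60:X 75:X 90:X
lay -90 -1 -20:[0.3, 1.3, 2.6] 0:[0.0, 1.1, 2.9] 30:[-0.6, 1.1, -2.9] 60:X 75:X 90:X
lay -105 1 -20:[0.4, 1.2, -0.4] 0:[-0.0, 1.1, -0.0] 30:[-0.5, 1.3, 0.5] 60:[-0.9, 1.5, 0.8] 75:X 90:X
lay -105 -1 -20:[0.4, 1.2, 2.8] 0:[0.0, 1.1, 3.1] 30:[-0.5, 1.3, -2.7] 60:[-0.9, 1.5, -2.3] 75:X 90:X
lay -75 1 -20:[0.3, 1.3, -0.8] 0:[0.0, 1.1, -0.5] 30:[-0.6, 1.0, 0.1] 60:X 75:X 90:X
lay -75 -1 -20:[0.3, 1.3, 2.3] 0:[0.0, 1.1, 2.6] 30:X 60:X 75:X 90:X
lay -60 1 -20:[0.2, 1.4, -1.0] 0:[-0.0, 1.1, -0.8] 30:[-0.6, 0.9, -0.2] 60:X 75:X 90:X
lay -60 -1 -20:[0.2, 1.4, 2.1] 0:[0.0, 1.1, 2.3] 30:[-0.6, 0.9, 2.9] 60:X 75:X 90:X
lay -30 1 -20:[0.1, 1.4, -1.4] 0:[-0.0, 1.1, -1.3] 30:[-0.3, 0.7, -1.0] 60:X 75:X 90:[3.7, 1.3, 1.4]
lay -30 -1 -20:[0.1, 1.4, 1.8] 0:[-0.0, 1.1, 1.8] 30:[-0.3, 0.7, 2.1] 60:X 75:
[... 2268 characters left out ...]
.2, 1.2, 2.5] 75:[1.4, 1.4, 2.3] 90:[1.5, 1.6, 2.2]
place 30 -1 -20:[-0.3, 1.3, 0.7] 0:[0.0, 1.2, 0.5] 30:[0.6, 1.0, -0.1] 60:[1.2, 1.2, -0.6] 75:[1.4, 1.4, -0.8] 90:[1.5, 1.6, -1.0]
place 60 1 -20:[-0.4, 1.2, -2.9] 0:[0.0, 1.2, 3.1] 30:[0.5, 1.3, 2.6] 60:[0.9, 1.6, 2.4] 75:[1.0, 1.7, 2.3] 90:[1.2, 1.9, 2.3]
place 60 -1 -20:[-0.4, 1.2, 0.2] 0:[0.0, 1.2, -0.1] 30:[0.5, 1.3, -0.5] 60:[0.9, 1.6, -0.8] 75:[1.0, 1.7, -0.8] 90:[1.2, 1.9, -0.9]
place 90 1 -20:[-0.4, 1.0, 2.9] 0:[0.0, 1.2, 2.5] 30:[0.4, 1.5, 2.3] 60:[0.6, 1.9, 2.2] 75:[0.8, 2.1, 2.2] 90:[0.9, 2.2, 2.2]
place 90 -1 -20:[-0.4, 1.0, -0.3] 0:[0.0, 1.2, -0.6] 30:[0.4, 1.5, -0.9] 60:[0.6, 1.9, -1.0] 75:[0.8, 2.1, -0.9] 90:[0.9, 2.2, -0.9]
```

The kinematic model fits to sub-micron. A tool pointing horizontally is reachable along azimuth about +30°, so I'll lay the plug with its head towards the robot. First I carry it over the free bench and turn it to azimuth 30°.

Call:
play_rows([
  [0.3, [-0.43, 0.83, 0], [0, 0, 0]],
  [0.3, [-0.43, 0.83, 0], [0, 0, 0]],
  [0.3, [-0.43, 0.83, 0], [0, 0, 0]],
  [0.3, [-0.43, 0.83, 0], [0, 0, 0]],
  [0.3, [-0.43, 0.83, 0], [0, 0, 0]],
  [0.3, [-0.43, 0.83, 0], [0, 0, 0]],
  [0.3, [0, 0, 0], [0, 0, -0.9]],
  [0.3, [0, 0, 0], [0, 0, -0.9]],
])

```text
t: 12.88
tool_pos: [0.4507, -0.0595, 0.2597]
tool_rot: [-3.029, -0.818, -0.001]
contact_force: [0.5, -0.2, -2.9]
opening: 0.0488
grip_force: 111.7
```

Run:
```python
from kin import *
o=log(); M=R.from_rotvec(o['tool_rot']).as_matrix(); x=o['tool_pos']; q=o['q']
print(x.round(4),M.round(3),q.round(2))
az=np.arctan2(M[1,0],M[0,0]);print(np.degrees(az))
# simulate: rows of tilt 7.5deg with path of TCP
def sim(rows,x,M,q):
    for rw in rows:
        x=x+M@(np.array(rw[1])*.05); M=M@R.from_rotvec(np.radians(8)*np.array(rw[2])).as_matrix()
        s,e=ik(x,M,q); print(x.round(3),'tilt %.0f'%np.degrees(np.arccos(-M[2,2])),s.round(2),'dq/dt %.2f'%(np.abs(s-q).max()*8),'e %.4f'%e); q=s
    return x,M,q
sim([(0,(0,0,.1),(0,.9375,0))]*10,x,M,q)
```

```text
[ 0.4507 -0.0595  0.2597] [[ 0.864  0.503 -0.   ]
 [ 0.503 -0.864  0.004]
 [ 0.002 -0.004 -1.   ]] [-0.3  -0.39  1.96  0.    1.58  0.75]
30.208615139054064
[ 0.451 -0.059  0.255] tilt 8 [-0.36 -0.46  2.02  0.11  1.5   0.68] dq/dt 0.81 e 0.0000
[ 0.451 -0.059  0.25 ] tilt 15 [-0.43 -0.54  2.09  0.22  1.44  0.6 ] dq/dt 0.91 e 0.0000
[ 0.452 -0.058  0.245] tilt 23 [-0.5  -0.6   2.16  0.34  1.39  0.51] dq/dt 1.00 e 0.0000
[ 0.454 -0.057  0.24 ] tilt 30 [-0.58 -0.66  2.22  0.48  1.35  0.41] dq/dt 1.08 e 0.0000
[ 0.456 -0.056  0.236] tilt 38 [-0.65 -0.7   2.29  0.62  1.33  0.31] dq/dt 1.14 e 0.0000
[ 0.459 -0.055  0.232] tilt 45 [-0.72 -0.74  2.35  0.77  1.31  0.2 ] dq/dt 1.18 e 0.0000
[ 0.462 -0.053  0.229] tilt 53 [-0.78 -0.75  2.41  0.92  1.31  0.09] dq/dt 1.20 e 0.0000
[ 0.465 -0.051  0.225] tilt 60 [-0.84 -0.74  2.47  1.07  1.32 -0.03] dq/dt 1.20 e 0.0000
[ 0.469 -0.049  0.223] tilt 68 [-0.88 -0.71  2.51  1.22  1.33 -0.15] dq/dt 1.19 e 0.0000
[ 0.473 -0.046  0.221] tilt 75 [-0.9  -0.64  2.54  1.37  1.36 -0.28] dq/dt 1.18 e 0.0000
```

Call:
play_rows([
  [0.3, [0, 0, 0.4], [0, 0.94, 0]],
  [0.3, [-0.05, 0, 0.4], [0, 0.94, 0]],
  [0.3, [-0.1, 0, 0.39], [0, 0.94, 0]],
  [0.3, [-0.15, 0, 0.37], [0, 0.94, 0]],
  [0.3, [-0.2, 0, 0.35], [0, 0.94, 0]],
  [0.3, [-0.24, 0, 0.32], [0, 0.94, 0]],
  [0.3, [-0.28, 0, 0.28], [0, 0.94, 0]],
  [0.3, [-0.32, 0, 0.24], [0, 0.94, 0]],
])

```text
t: 13.88
tool_pos: [0.4515, -0.0587, 0.0994]
tool_rot: [-2.425, -0.653, -1.412]
contact_force: [0.5, -0.1, -3.6]
opening: 0.0487
grip_force: 111.9
```

Call:
play_rows([
  [0.3, [-0.35, 0, 0.2], [0, 0.94, 0]],
  [0.3, [-0.3, 0, 0.12], [0, 0.94, 0]],
  [0.3, [0, 0, 0], [0, 0, 0]],
])

```text
t: 14.25
tool_pos: [0.4489, -0.0555, 0.0571]
tool_rot: [-2.187, -0.569, -1.669]
contact_force: [-0.4, 1.2, -3.1]
opening: 0.0488
grip_force: 112.0
```

Run:
```python
from kin import *
o=log(); M=R.from_rotvec(o['tool_rot']).as_matrix()
print(o['t'],o['tool_pos'].round(4),M.round(3).tolist(),o['q'].round(2),o['contact_force'].round(1),'tilt',np.degrees(np.arccos(-M[2,2])))
print('low corner z',(o['tool_pos']+.0853*M[:,2]-.025*M[:,0])[2])
```

```text
14.25 [ 0.4489 -0.0555  0.0571] [[0.234, 0.501, 0.833], [0.113, -0.865, 0.488], [0.966, -0.02, -0.259]] [-0.99 -0.07  2.53  1.44  1.33 -0.85] [-0.4  1.2 -3.1] tilt 75.01118140528737
low corner z 0.010896546871059013
```

Call:
play_rows([
  [0.3, [-0.08, 0, 0.1], [0, 0, 0]],
  [0.3, [-0.09, 0, 0.1], [0, 0, 0]],
  [0.3, [0, 0, 0], [0, 0, 0]],
])

```text
t: 14.62
tool_pos: [0.4586, -0.0543, 0.0535]
tool_rot: [-2.186, -0.592, -1.687]
contact_force: [-0.3, -0.2, -3.2]
opening: 0.0488
grip_force: 112.0
```

Run:
```python
from kin import *
o=log(); M=R.from_rotvec(o['tool_rot']).as_matrix()
print(o['t'],o['tool_pos'].round(4),o['q'].round(2),o['contact_force'].round(1),'tilt',np.degrees(np.arccos(-M[2,2])))
print('low corner z',(o['tool_pos']+.0853*M[:,2]-.025*M[:,0])[2])
```

```text
14.625 [ 0.4586 -0.0543  0.0535] [-0.96 -0.04  2.51  1.48  1.32 -0.89] [-0.3 -0.2 -3.2] tilt 75.25907127483259
low corner z 0.007596427847038744
```

Call:
play_rows([
  [0.3, [-0.07, 0, 0.02], [0, 0, 0]],
  [0.3, [-0.06, 0, 0.02], [0, 0, 0]],
  [0.3, [0, 0, 0], [0, 0, 0]],
])

```text
t: 15.0
tool_pos: [0.458, -0.0538, 0.045]
tool_rot: [-2.185, -0.583, -1.685]
contact_force: [-0.1, -0.6, -1.5]
opening: 0.0485
grip_force: 112.5
```

Call:
play_rows([
  [1, [0, 0, 0], [0, 0, 0]],
  [1, [0, 0, 0], [0, 0, 0]],
  [1, [0, 0, 0], [0, 0, 0]],
  [1, [0, 0, 0], [0, 0, 0]],
])

```text
t: 15.5
tool_pos: [0.4579, -0.0537, 0.0449]
tool_rot: [-2.186, -0.584, -1.684]
contact_force: [0.2, 0.6, 0.2]
opening: 0.0853
grip_force: 0.0
```

Run:
```python
from kin import *
o=log(); M=R.from_rotvec(o['tool_rot']).as_matrix()
print(o['t'],o['tool_pos'].round(4),M.round(3).tolist(),o['q'].round(2))
c,K,T=snap('wrist'); c2,_,_=snap('top','t3.png'); c3,_,_=snap('side')
f=lambda i,x,y,w,h,s:cv2.resize(i[y:y+h,x:x+w],(s[0],s[1]),interpolation=cv2.INTER_CUBIC)
cv2.imwrite('pics/m3.png',np.hstack([f(c2,240,160,130,130,(400,400)),f(c3,270,160,100,100,(400,400))]))
```

```text
15.5 [ 0.4579 -0.0537  0.0449] [[0.222, 0.501, 0.836], [0.124, -0.865, 0.486], [0.967, -0.004, -0.254]] [-0.96  0.    2.51  1.49  1.31 -0.91]
```

View pics/m3.png

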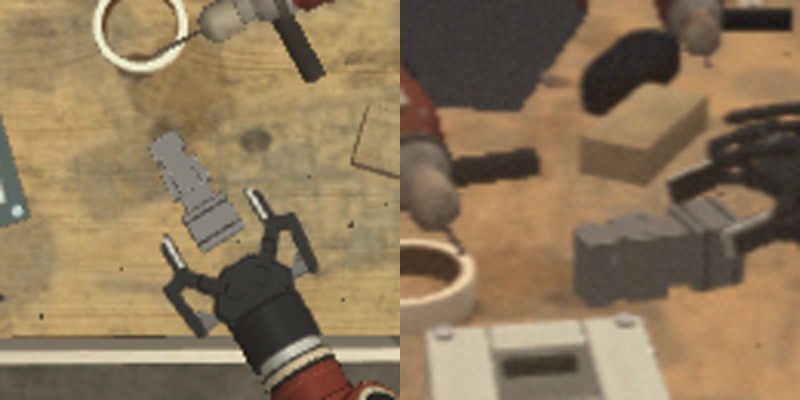

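The plug lies on its side at about (200,190) in the left crop, head towards the robot and clear of the open fingers. I'll measure it, then lift away.

Run:
```python
from h import *
C=np.load('cams.npz');t=(C['tK'],C['tT'])
a=cv2.imread('pics/t3.png');hsv=cv2.cvtColor(a,cv2.COLOR_BGR2HSV)
m=((hsv[...,1]<60)&(hsv[...,2]>70)&(hsv[...,2]<175)).astype(np.uint8)
m[:, :285]=0;m[:200]=0;m[245:]=0;m[:,322:]=0
n,l,st,ce=cv2.connectedComponentsWithStats(m);k=1+np.argmax(st[1:,4]);print(st[k],ce[k])
ct=max(cv2.findContours((l==k).astype(np.uint8),0,2)[0],key=cv2.contourArea)
r=cv2.minAreaRect(ct);print(r);b=cv2.boxPoints(r);print(b.round(1).tolist())
w=np.array([onz(*t,p,.05) for p in b]);print(w.round(3),np.linalg.norm(np.diff(w,axis=0),axis=1))
```

```text
[288 203  31  39 510] [302.89019608 222.31176471]
((302.1323547363281, 220.7205810546875), (39.444671630859375, 15.949368476867676), 59.036251068115234)
[[285.1000061035156, 207.89999389648438], [298.79998779296875, 199.6999969482422], [319.1000061035156, 233.5], [305.3999938964844, 241.6999969482422]]
[[ 0.514  0.006  0.05 ]
 [ 0.539 -0.036  0.05 ]
 [ 0.436 -0.097  0.05 ]
 [ 0.411 -0.056  0.05 ]] [0.04864704 0.12056085 0.04816765]
```

Call:
play_rows([
  [1, [0.4, 0, -0.1], [0, 0, 0]],
  [1, [0.5, 0, -0.13], [0, 0, 0]],
  [1, [0.5, 0, -0.13], [0, 0, 0]],
  [1, [0.5, 0, -0.13], [0, -0.5, 0]],
  [1, [0.48, 0, -0.18], [0, -0.9, 0]],
  [1, [0.45, 0, -0.24], [0, -0.94, 0]],
  [1, [0.4, 0, -0.3], [0, -0.94, 0]],
  [1, [0.35, 0, -0.35], [0, -0.94, 0]],
])

```text
t: 16.65
tool_pos: [0.4539, -0.0566, 0.2448]
tool_rot: [-2.684, -0.719, -1.01]
contact_force: [-0.3, 0.1, 1.0]
opening: 0.0852
grip_force: 0.0
```

The plug measures 120.6 × 48.6 mm in the top view, with its axis at 30.8°; head centre is about (0.4415, −0.0657). Next, the numbers for the regrasp.

```bash
cat >> kin.py <<'E'
from scipy.linalg import logm,expm
def pose(azd,td,fl=-1):
    az,t=np.radians(azd),np.radians(td)
    d=np.array([np.cos(az)*np.sin(t),np.sin(az)*np.sin(t),-np.cos(t)]);y=np.array([-np.sin(az),np.cos(az),0])*fl
    return np.column_stack([np.cross(y,d),y,d])
def T4(x,M):
    A=np.eye(4);A[:3,:3]=M;A[:3,3]=x;return A
def plan(A,B,n,q,show=True):
    D=expm(np.real(logm(np.linalg.inv(A)@B))/n); r=R.from_matrix(D[:3,:3]).as_rotvec()
    print('rows',n,(D[:3,3]/.05).round(3).tolist(),(np.degrees(r)/8).round(3).tolist())
    X=A
    for i in range(n):
        X=X@D; s,e=ik(X[:3,3],X[:3,:3],q)
        if show or e>1e-3: print(' ',X[:3,3].round(3),s.round(2),'sp %.2f'%(np.abs(s-q).max()*8),'e %.4f'%e)
        q=s
    return B,q
E
python3 - <<'E'
from kin import *
o=log();A=T4(o['tool_pos'],R.from_rotvec(o['tool_rot']).as_matrix());q=o['q'];print(o['t'])
G=np.array([.4458,-.0631,.032]);M=pose(30.8,-20)
tcp=G+.019*M[:,2];print(tcp)
B,q=plan(A,T4(tcp-.1*M[:,2],M),8,q); plan(B,T4(tcp,M),4,q)
E
```

```text
16.65
[ 0.44021815 -0.06642745  0.01414584]
rows 8 [-0.045, 0.003, 0.358] [0.0, -0.958, -0.013]
  [ 0.463 -0.052  0.23 ] [-0.59 -0.66  2.26  0.54  1.3   0.38] sp 1.19 e 0.0000
  [ 0.47  -0.048  0.214] [-0.49 -0.57  2.2   0.4   1.28  0.49] sp 1.15 e 0.0000
  [ 0.475 -0.045  0.197] [-0.4  -0.48  2.15  0.27  1.29  0.59] sp 1.07 e 0.0000
  [ 0.478 -0.043  0.179] [-0.33 -0.38  2.09  0.14  1.31  0.68] sp 0.96 e 0.0000
  [ 0.479 -0.043  0.161] [-0.27 -0.28  2.04  0.04  1.35  0.76] sp 0.86 e 0.0000
  [ 0.478 -0.044  0.143] [-0.21 -0.18  1.99 -0.06  1.39  0.83] sp 0.78 e 0.0000
  [ 0.475 -0.046  0.125] [-0.17 -0.09  1.94 -0.14  1.45  0.89] sp 0.77 e 0.0000
  [ 0.47  -0.049  0.108] [-0.13  0.01  1.9  -0.22  1.51  0.94] sp 0.76 e 0.0000
rows 4 [0.0, -0.0, 0.5] [0.0, -0.0, -0.0]
  [ 0.462 -0.053  0.085] [-0.14  0.02  1.93 -0.22  1.47  0.94] sp 0.36 e 0.0000
  [ 0.455 -0.058  0.061] [-0.15  0.04  1.96 -0.22  1.42  0.94] sp 0.36 e 0.0000
  [ 0.448 -0.062  0.038] [-0.17  0.06  1.98 -0.23  1.37  0.94] sp 0.37 e 0.0000
  [ 0.44  -0.066  0.014] [-0.18  0.08  2.01 -0.23  1.33  0.95] sp 0.38 e 0.0000
```

Call:
play_rows([
  [1, [-0.045, 0, 0.36], [0, -0.96, -0.01]],
  [1, [-0.045, 0, 0.36], [0, -0.96, -0.01]],
  [1, [-0.045, 0, 0.36], [0, -0.96, -0.01]],
  [1, [-0.045, 0, 0.36], [0, -0.96, -0.01]],
  [1, [-0.045, 0, 0.36], [0, -0.96, -0.01]],
  [1, [-0.045, 0, 0.36], [0, -0.96, -0.01]],
  [1, [-0.045, 0, 0.36], [0, -0.96, -0.01]],
  [1, [-0.045, 0, 0.36], [0, -0.96, -0.01]],
])

```text
t: 17.65
tool_pos: [0.4698, -0.0471, 0.106]
tool_rot: [2.899, 0.797, -0.517]
contact_force: [0.0, -0.8, -0.3]
opening: 0.0854
grip_force: 0.0
```

Run:
```python
from kin import *
o=log();A=T4(o['tool_pos'],R.from_rotvec(o['tool_rot']).as_matrix());q=o['q'];print(o['t'])
G=np.array([.4458,-.0631,.032]);M=pose(30.8,-20)
plan(A,T4(G+.019*M[:,2],M),4,q,False)
c,K,T=snap('wrist','w4.png');np.savez('w4.npz',K=K,T=T)
for p in [(.4415,-.0657,.05),(.4235,-.0765,.05),(.5265,-.015,.05)]: print(proj(K,T,p).round(0))
```

```text
17.65
rows 4 [-0.008, 0.008, 0.492] [-0.005, 0.006, -0.002]
[317. 233.]
[317. 253.]
[317.  98.]
```

View pics/w4.png

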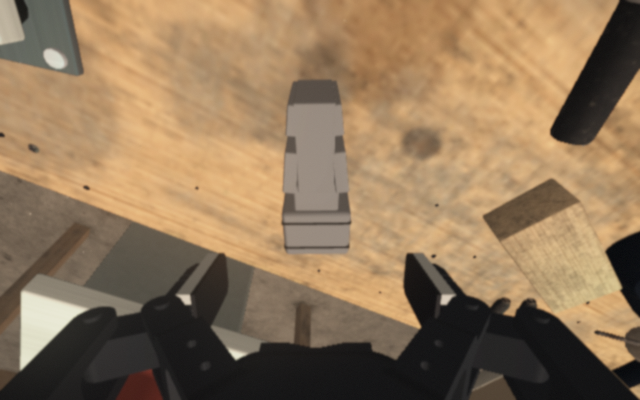

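The wrist view shows the plug centred, with the head end at (317,250) and the narrow end at (316,104), within a few pixels of the prediction. I'll descend and grip.

Call:
play_rows([
  [1, [0, 0, 0.49], [0, 0, 0]],
  [1, [0, 0, 0.49], [0, 0, 0]],
  [1, [0, 0, 0.49], [0, 0, 0]],
  [1, [-0.03, 0.02, 0.49], [0, 0, 0]],
  [0.3, [0, 0, 0], [0, 0, 0]],
  [0.3, [0, 0, 0], [0, 0, 0]],
  [0.3, [0, 0, 0], [0, 0, 0]],
  [0.3, [0, 0, 0], [0, 0, 0]],
], force=100)

```text
t: 18.7
tool_pos: [0.442, -0.0658, 0.0163]
tool_rot: [2.901, 0.796, -0.506]
contact_force: [1.4, 0.6, 4.3]
opening: 0.0489
grip_force: 103.7
```

Run:
```python
from kin import *
o=log();A=T4(o['tool_pos'],R.from_rotvec(o['tool_rot']).as_matrix());q=o['q'];print(o['t'],o['contact_force'],o['opening'])
M=A[:3,:3];tilt=-np.degrees(np.arccos(-M[2,2]));az=np.degrees(np.arctan2(M[0,1],-M[1,1]));print(tilt,az,q.round(2))
# plug pose in tool: axis horizontal 30.8deg, head towards -axis; centre = headcentre+.039*axis
ax=np.array([np.cos(np.radians(30.8)),np.sin(np.radians(30.8)),0]);c=np.array([.4415,-.0657,.025])+.039*ax
zp=-ax; print('c in tool',(M.T@(c-o['tool_pos'])).round(4),'zp',(M.T@zp).round(4))
np.savez('pl.npz',c=M.T@(c-o['tool_pos']),z=M.T@zp)
# lift up 0.15 then move to place: az 30, tilt 70 
B=A.copy();B[2,3]+=.18
B,q=plan(A,B,6,q,False)
Mp=pose(az,90+tilt); ct=np.array([.516,-.259,.095]); tcp=ct-Mp@(M.T@(c-o['tool_pos'])); print('place tcp',tcp)
print('axis up check',Mp@(M.T@zp))
C1=T4(tcp+[0,0,.08],Mp); C1,q=plan(B,C1,14,q); plan(C1,T4(tcp,Mp),6,q)
```

```text
18.7 [1.44526567 0.64446632 4.33619543] 0.04891680751977473
-19.77643578833885 30.694228879718466 [-0.18  0.08  2.   -0.23  1.33  0.95]
c in tool [ 0.0334 -0.0004 -0.0213] zp [-0.941   0.0018  0.3384]
rows 6 [-0.203, -0.0, -0.565] [-0.0, 0.0, 0.0]
place tcp [ 0.5236972  -0.2548805   0.05638135]
axis up check [ 9.42144873e-04 -1.58753761e-03 -9.99998296e-01]
rows 14 [-0.074, 0.292, 0.072] [-0.0, 0.804, -0.0]
  [ 0.445 -0.081  0.194] [-0.24 -0.21  1.94 -0.16  1.58  0.8 ] sp 0.62 e 0.0000
  [ 0.449 -0.096  0.191] [-0.32 -0.27  1.98 -0.09  1.51  0.73] sp 0.61 e 0.0000
  [ 0.453 -0.11   0.188] [-0.39 -0.31  2.01 -0.01  1.44  0.64] sp 0.69 e 0.0000
  [ 0.457 -0.125  0.185] [-0.48 -0.34  2.05  0.09  1.38  0.54] sp 0.78 e 0.0000
  [ 0.462 -0.139  0.181] [-0.56 -0.36  2.08  0.2   1.33  0.44] sp 0.86 e 0.0000
  [ 0.467 -0.153  0.176] [-0.64 -0.37  2.11  0.31  1.29  0.32] sp 0.94 e 0.0000
  [ 0.472 -0.167  0.172] [-0.72 -0.36  2.13  0.44  1.26  0.2 ] sp 1.00 e 0.0000
  [ 0.478 -0.18   0.167] [-0.8  -0.34  2.15  0.57  1.25  0.08] sp 1.03 e 0.0000
  [ 0.484 -0.193  0.162] [-0.87 -0.3   2.16  0.7 
[... 254 characters left out ...]
sp 0.92 e 0.0000
  [ 0.515 -0.243  0.141] [-1.05  0.    2.12  1.17  1.35 -0.51] sp 0.86 e 0.0000
  [ 0.524 -0.255  0.136] [-1.07  0.1   2.09  1.27  1.4  -0.6 ] sp 0.80 e 0.0000
rows 6 [-0.251, 0.0, 0.09] [-0.0, 0.0, 0.0]
  [ 0.524 -0.255  0.123] [-1.07  0.13  2.09  1.27  1.39 -0.62] sp 0.23 e 0.0000
  [ 0.524 -0.255  0.11 ] [-1.07  0.16  2.09  1.28  1.38 -0.65] sp 0.23 e 0.0000
  [ 0.524 -0.255  0.096] [-1.07  0.19  2.08  1.28  1.38 -0.68] sp 0.24 e 0.0000
  [ 0.524 -0.255  0.083] [-1.07  0.22  2.08  1.29  1.37 -0.7 ] sp 0.24 e 0.0000
  [ 0.524 -0.255  0.07 ] [-1.07  0.25  2.08  1.29  1.36 -0.73] sp 0.25 e 0.0000
  [ 0.524 -0.255  0.056] [-1.07  0.28  2.07  1.3   1.35 -0.76] sp 0.25 e 0.0000
```

Call:
play_rows([
  [0.3, [-0.1, 0, -0.28], [0, 0, 0]],
  [0.3, [-0.2, 0, -0.56], [0, 0, 0]],
  [0.3, [-0.2, 0, -0.56], [0, 0, 0]],
  [0.3, [-0.2, 0, -0.56], [0, 0, 0]],
  [0.3, [-0.2, 0, -0.56], [0, 0, 0]],
  [0.3, [-0.2, 0, -0.56], [0, 0, 0]],
  [0.3, [-0.1, 0, -0.28], [0, 0, 0]],
])

```text
t: 19.58
tool_pos: [0.4415, -0.0657, 0.195]
tool_rot: [2.901, 0.796, -0.508]
contact_force: [-0.5, -0.4, -3.1]
opening: 0.0486
grip_force: 103.5
```

Call:
play_rows([
  [0.3, [-0.074, 0.29, 0.07], [0, 0.8, 0]],
  [0.3, [-0.074, 0.29, 0.07], [0, 0.8, 0]],
  [0.3, [-0.074, 0.29, 0.07], [0, 0.8, 0]],
  [0.3, [-0.074, 0.29, 0.07], [0, 0.8, 0]],
  [0.3, [-0.074, 0.29, 0.07], [0, 0.8, 0]],
  [0.3, [-0.074, 0.29, 0.07], [0, 0.8, 0]],
  [0.3, [-0.074, 0.29, 0.07], [0, 0.8, 0]],
])

```text
t: 20.45
tool_pos: [0.4701, -0.166, 0.1685]
tool_rot: [-2.853, -0.782, -0.63]
contact_force: [-0.6, -0.5, -4.4]
opening: 0.0488
grip_force: 103.5
```

Call:
play_rows([
  [0.3, [-0.074, 0.29, 0.07], [0, 0.8, 0]],
  [0.3, [-0.074, 0.29, 0.07], [0, 0.8, 0]],
  [0.3, [-0.074, 0.29, 0.07], [0, 0.8, 0]],
  [0.3, [-0.074, 0.29, 0.07], [0, 0.8, 0]],
  [0.3, [-0.074, 0.29, 0.07], [0, 0.8, 0]],
  [0.3, [-0.074, 0.29, 0.07], [0, 0.8, 0]],
  [0.3, [-0.074, 0.29, 0.07], [0, 0.8, 0]],
])

```text
t: 21.32
tool_pos: [0.521, -0.2542, 0.1334]
tool_rot: [-2.271, -0.621, -1.581]
contact_force: [0.5, 0.6, -3.4]
opening: 0.0486
grip_force: 103.7
```

Run:
```python
from kin import *
C=np.load('cams.npz');t=(C['tK'],C['tT']);w=np.load('w4.npz');w=(w['K'],w['T'])
a=tri([ray(*t,(359.5,194.5)),ray(*w,(575,203))]);b=tri([ray(*t,(354.5,213)),ray(*w,(500,240))]);print(a,b)
o=log();A=T4(o['tool_pos'],R.from_rotvec(o['tool_rot']).as_matrix());q=o['q'];print(o['t'],o['contact_force'],o['opening'],q.round(2))
pl=np.load('pl.npz');print('c',o['tool_pos']+A[:3,:3]@pl['c'],'zp',A[:3,:3]@pl['z'])
c,K,T=snap('side','s5.png');c2,_,_=snap('top')
f=lambda i,x,y,w,h,s:cv2.resize(i[y:y+h,x:x+w],s,interpolation=cv2.INTER_CUBIC)
cv2.imwrite('pics/m5.png',np.hstack([f(c,280,120,100,100,(400,400)),f(c2,320,160,100,100,(400,400))]))
```

```text
(array([ 0.55521476, -0.22348017,  0.03487948]), [np.float64(0.0012657547574441135), np.float64(0.001265754757444262)]) (array([ 0.49918612, -0.20737125,  0.03375485]), [np.float64(0.0002753322504300613), np.float64(0.00027533225043016476)])
21.325 [ 0.50130227  0.5729611  -3.36400716] 0.048627862318437846 [-1.07  0.1   2.09  1.26  1.4  -0.6 ]
c [ 0.51360991 -0.25819679  0.17204967] zp [-0.00750669 -0.00385837 -0.99996438]
```

View pics/m5.png

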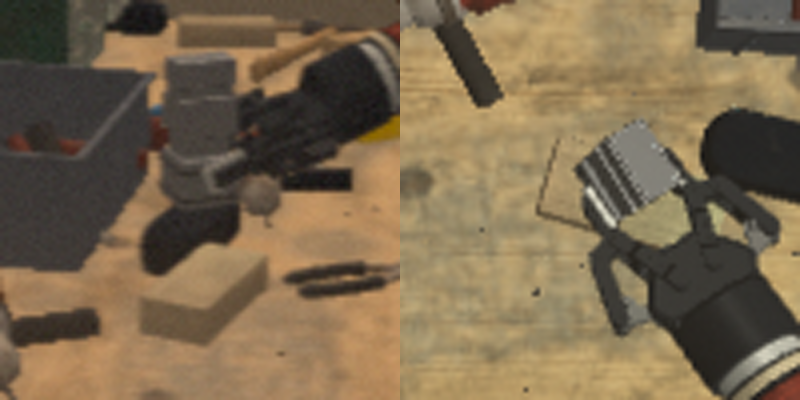

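The block's top triangulates to 0.034–0.035 m. The plug hangs inverted over the block's +y half, at block-frame x −2 mm, y +25 mm, and clear of the case. I'll lower it.

Call:
play_rows([
  [0.3, [-0.25, 0, 0.09], [0, 0, 0]],
  [0.3, [-0.25, 0, 0.09], [0, 0, 0]],
  [0.3, [-0.25, 0, 0.09], [0, 0, 0]],
  [0.3, [-0.25, 0, 0.09], [0, 0, 0]],
  [0.3, [-0.25, 0, 0.09], [0, 0, 0]],
  [0.3, [0, 0, 0], [0, 0, 0]],
])

```text
t: 22.18
tool_pos: [0.5204, -0.2534, 0.0666]
tool_rot: [-2.271, -0.619, -1.578]
contact_force: [0.0, 0.5, -2.9]
opening: 0.0485
grip_force: 103.9
```

Call:
play_rows([
  [0.3, [-0.05, 0, 0.02], [0, 0, 0]],
  [0.3, [-0.05, 0, 0.02], [0, 0, 0]],
  [0.3, [-0.04, 0, 0.015], [0, 0, 0]],
  [0.3, [0, 0, 0], [0, 0, 0]],
])

```text
t: 22.68
tool_pos: [0.5209, -0.254, 0.0605]
tool_rot: [-2.272, -0.621, -1.58]
contact_force: [1.0, 0.3, -2.3]
opening: 0.0489
grip_force: 103.9
```

Run:
```python
from kin import *
o=log();A=T4(o['tool_pos'],R.from_rotvec(o['tool_rot']).as_matrix());print(o['t'],o['contact_force'])
pl=np.load('pl.npz');print('c',o['tool_pos']+A[:3,:3]@pl['c'],'zp',A[:3,:3]@pl['z'])
```

```text
22.675 [ 0.95764725  0.29460986 -2.29386973]
c [ 0.51359999 -0.25802309  0.09916903] zp [-0.00857807 -0.00472662 -0.99995204]
```

Call:
play_rows([
  [0.3, [-0.03, 0, 0.01], [0, 0, 0]],
  [0.3, [-0.03, 0, 0.01], [0, 0, 0]],
  [0.3, [0, 0, 0], [0, 0, 0]],
])

```text
t: 23.05
tool_pos: [0.5211, -0.2543, 0.0585]
tool_rot: [-2.27, -0.622, -1.583]
contact_force: [-3.7, -0.5, 3.9]
opening: 0.049
grip_force: 104.7
```

Call:
play_rows([
  [0.3, [-0.02, 0, 0.007], [0, 0, 0]],
  [0.3, [0, 0, 0], [0, 0, 0]],
])

```text
t: 23.3
tool_pos: [0.5212, -0.2543, 0.0585]
tool_rot: [-2.267, -0.622, -1.585]
contact_force: [-6.5, 0.7, 8.4]
opening: 0.0483
grip_force: 105.1
```

Call:
play_rows([
  [0.85, [0.02, 0, 0], [0, 0, 0]],
  [0.85, [0, 0, 0], [0, 0, 0]],
  [0.85, [0, 0, 0], [0, 0, 0]],
  [0.85, [0, 0, 0], [0, 0, 0]],
])

```text
t: 23.8
tool_pos: [0.5211, -0.2538, 0.0571]
tool_rot: [-2.272, -0.621, -1.58]
contact_force: [0.2, 0.4, -0.0]
opening: 0.0725
grip_force: 0.0
```

Call:
play_rows([
  [0.85, [0, 0, -0.2], [0, 0, 0]],
  [0.85, [0, 0, -0.3], [0, 0, 0]],
  [0.85, [0, 0, -0.4], [0, 0, 0]],
  [0.85, [0.05, 0, -0.4], [0, 0, 0]],
  [0.85, [0.1, 0, -0.4], [0, 0, 0]],
  [0.85, [0.1, 0, -0.4], [0, 0, 0]],
  [0.85, [0, 0, 0], [0, 0, 0]],
])

```text
t: 24.68
tool_pos: [0.4398, -0.3039, 0.1068]
tool_rot: [-2.275, -0.622, -1.582]
contact_force: [0.0, -0.0, -0.1]
opening: 0.0725
grip_force: 0.0
```

Run:
```python
from kin import *
o=log();print(o['t'],o['contact_force'],o['tool_pos'],hous())
c,K,T=snap('side','s6.png');c2,_,_=snap('top','t6.png')
f=lambda i,x,y,w,h,s:cv2.resize(i[y:y+h,x:x+w],s,interpolation=cv2.INTER_CUBIC)
cv2.imwrite('pics/m6.png',np.hstack([f(c,280,120,100,100,(400,400)),f(c2,320,160,100,100,(400,400))]))
```

```text
24.675 [ 0.02963664 -0.04126157 -0.06944936] [ 0.4397735  -0.30388845  0.10681702] [(0.0, 0.0, 1.0), (0.0, 0.0, 1.0), (0.0, 0.0, 1.0), (-0.125, 0.0, 0.98)]
```

View pics/m6.png

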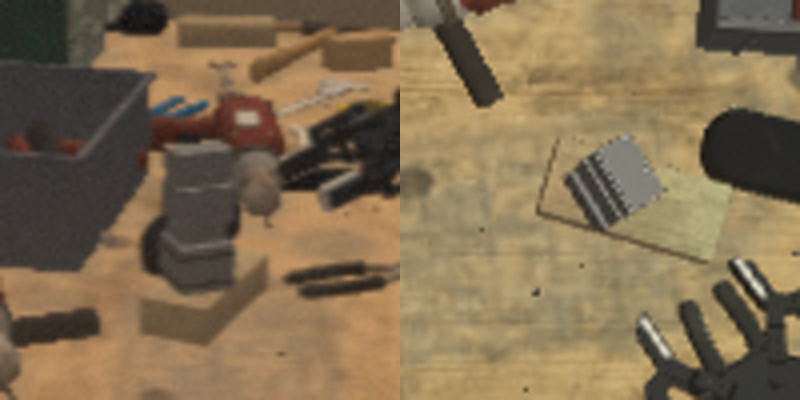

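The plug stands upright on its head on the block, at about (198,210) in the side crop. The gripper is clear, the housing is down, and the case, tape and nippers are unmoved. I'll hand it in.

```bash
python3 -c "
from station import ctrl
print(ctrl.finish_job())"
```

```text
the job is handed in; nothing more can be done
None
```

The plug was rocked loose, laid on its side and let go, then regrasped and stood upside down on its head on the wooden block. I handed the job in just under 25 s into the run. The housing lifted about 2.5 mm during rocking (limit 8 mm) and was back on its feet, the bystanders look unmoved, and the hand-in returned no verdict.

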